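# Feel along the door track, then slide the cabinet door shut

## Task

Check that the cabinet's bare top track is clear: run the fingertips along it in one pass from the rubber end stop to the near end of the open sliding door, just above the rail (within about 10 mm) or lightly touching it. Then gently push the glass door fully shut against the stop with the fingertips, without slamming it, and come away clear. Grasp nothing, and leave the loose hardware on and beside the cabinet where it is.

Things in the scene. Friction and masses are not known exactly. Their poses are not given: they have to be found in the camera images.
- cabinet: Grey painted steel wall cabinet, fixed, 140 deep (x) x 560 wide (y) x 220 high. Origin at the centre of its underside; its front is its -x side, its front face is at x = -70 mm and its flat roof at z = 220 mm. The track runs along the whole front below the roof edge.
- track: Door's top track: aluminium rail 10 wide along the cabinet's y, level, in front of its face. Origin on the rail's crest at the face of the rubber end stop (18 long, 50 deep, 22 high, on the +y side); axes as the cabinet's. The rail runs 542 mm from there to -y. The cabinet's face is 35 mm behind the rail's centre line (+x); its roof is 22 mm above the crest: keep the fingers narrow across the rail.
- door (a joint): How far the glass sliding door is open, m: 0 = shut, its head against the end stop; grows as the door moves to the cabinet's -y; 0.26 at most. Starts 0.19 to 0.25. It moves with about 1.5 N of friction and a little damping and stays where left. Bare rail between door and stop: this value + 2 mm.
- door_lead (a point): Centre of the end face nearest the stop (+y end) of the door's dark steel head, 12 mm above the rail's crest. The head is a solid bar 260 long (y), 58 deep (x), 20 high (2 to 22 mm above the crest), which straddles the rail; the glass hangs from it in front of the cabinet. Axes as the cabinet's.
- door_tail (a point): Centre of the far (-y) end face of the door's head, 12 mm above the rail's crest: the flat face, 58 wide x 20 high, to push towards +y to shut the door. Beyond it to -y the bare rail goes on for at least 28 mm, to the cabinet's end, then there is open air.
- washers: Stack of copper crush washers, loose, on the cabinet's roof: diameter 26, height 20; origin at the centre of its underside. To be left alone.
- pin: Titanium hi-lok pin, loose, standing on its 16 diameter head on the roof: 32 high; origin at the centre of its underside. To be left alone.
- cup: Olive plastic parts cup, loose, on the roof: rim diameter 56, height 38; origin at the centre of its underside. To be left alone.
- driver: Orange-handled torque screwdriver, loose, lying on the tiled ledge beside the cabinet's -y end, 200 long; origin under its middle. To be left alone.

How it is judged:
On the way, in this order (a step that is already met when the one before it is completed fails the run):
1. fingertips at the track beside the end stop (x of the grasp point in the frame of track between -0.015 and 0.015 m and z of the grasp point in the frame of track between 0 and 0.038 m and y of the grasp point in the frame of track above -0.05 m and value of joint door above 0.15 m), for 0.05 s.
2. fingertips at the track about 72 mm from the stop (x of the grasp point in the frame of track between -0.015 and 0.015 m and z of the grasp point in the frame of track between 0 and 0.038 m and y of the grasp point in the frame of track between -0.084 and -0.06 m and value of joint door above 0.15 m), for 0.05 s.
3. fingertips at the track about 108 mm from the stop (x of the grasp point in the frame of track between -0.015 and 0.015 m and z of the grasp point in the frame of track between 0 and 0.038 m and y of the grasp point in the frame of track between -0.12 and -0.096 m and value of joint door above 0.15 m), for 0.05 s.
4. fingertips at the track about 144 mm from the stop (x of the grasp point in the frame of track between -0.015 and 0.015 m and z of the grasp point in the frame of track between 0 and 0.038 m and y of the grasp point in the frame of track between -0.156 and -0.132 m and value of joint door above 0.15 m), for 0.05 s.
5. fingertips at the track close to the door's leading end (x of the grasp point in the frame of track between -0.015 and 0.015 m and z of the grasp point in the frame of track between 0 and 0.038 m and y of the grasp point in the frame of door_lead between 0 and 0.04 m and value of joint door above 0.15 m), for 0.05 s.
6. door pushed fully shut (value of joint door below 0.005 m), for 0.2 s.
At the end, for the whole second after the job is handed in: The door is shut to within 5 mm and at rest, and the washer stack, pin, cup and screwdriver are each within 15 mm of where they started (value of joint door below 0.005 m and velocity of joint door between -0.01 and 0.01 m/s and distance of each of washers, pin, cup, driver from where it was at the start of the episode below 0.015 m); the robot touches nothing.
It fails at once if the track is pressed hard (over 30 N) (contact force between the fingers and track above 30 N).
It fails at once if the door is slammed (closing faster than 0.4 m/s) (velocity of joint door below -0.4 m/s).
It fails at once if the washer stack, pin, cup or screwdriver is shifted or carried (more than 15 mm) (distance of any of washers, pin, cup, driver from where it was at the start of the episode above 0.015 m).
It fails at once if the washer stack, pin or cup is tipped (angle between any of washers, pin, cup's own z axis and vertical above 0.5 rad).
It also fails if it takes over 59 s, if anything falls off the work surface, if the arm or the gripper's body presses on something with over 40 N, if the wrist force passes 120 N, or if a joint passes its speed limit or range.

## Robot

A 6-joint arm with a two-finger parallel gripper is mounted at the origin on the work surface. World frame = base frame: x ahead of the robot, y to its left, z up, the work surface at z = 0. Lengths are in m, angles in rad, forces in N, time in s.
With the tool pointing down it reaches from about 0.35 to 0.975 m from the base axis. Payload 4.9 kg.
Tool frame: the origin (TCP) lies midway between the tips of the shut fingers; the grasp point (between the pads) lies 19 mm behind it; z points along the fingers, x is the direction in which the jaws open and shut, and the axes are right-handed (so a half turn about z gives the same grasp; the last joint's range is limited). The gripper opens to 85 mm and grips with 20 to 120 N. Pads are 22 mm wide; open, the fingers measure 114 mm over their backs; the gripper's body (76 mm by 85 mm) begins 54 mm behind the grasp point. The pads swing forward as they close: fully open they stand 13 mm farther back than shut.
Start: joints at [1.216, 0.053, 1.613, -0, 1.476, -0.119], TCP at [0.146, 0.608, 0.231] pointing down, gripper open.
Joint ranges: [-3.01, 3.01], [-1.01, 2.22], [0.06, 2.58], [-1.02, 4.17], [0.09, 2.62], [-3.14, 3.14]. Speed limits (rad/s): [2.57, 2.57, 3.14, 3.14, 3.14, 3.14].

## Interface

Orientations are given as a rotation vector (axis times angle).
In Python, from station import ctrl gives the robot as it stands.
- The arm moves only by the tool step_arm, never from a script. Its argument "increments" is text: rows parted by semicolons, each of 6 numbers parted by spaces: the shift along the tool's x, y, z as a fraction of full scale, then the turn, a rotation vector about the tool's x, y, z as a fraction of full scale. In form: x y z rx ry rz; .... A call has 1 to 12 rows; each row shifts and turns the commanded pose from where the row before left it, along the tool's axes as they then stand; what a row does not reach is not made up. Full scale, the value 1, is 0.025 m for a shift and 0.1 rad for a turn. A row lasts 1/12 s, in which the tool goes at most 41.7 mm and 7.16 degrees, less where a joint would pass 70% of its speed; a pose out of reach is approached as far as the arm can. A call with a number of a shift or a turn outside -1 to 1 is refused whole. A call with a gripper value outside its range is refused whole. "fingers" is the opening, from -1 (shut) to 1 (fully open), so that 0 is half open, set as the call begins (left out, the last holds). The fingers move at their own pace and stop on an object; "newtons" is the grip in N (left out, the last holds). Time passes only in rows, so rows that do not move let the fingers close. It gives the time, the measured TCP pose, the force and the opening at its end, in the units of the state.
- ctrl.get_obs(): the state, without advancing time (a new reading comes with each control period).
- ctrl.get_image(name): name is "side" or "top"; returns a dict with "pixels" (400x640x3 uint8, red, green, blue), "intrinsics" (3x3 intrinsics, pixels), "distortion" ([k1, k2, p1, p2, k3] as OpenCV has them; the pictures are not rectified), "eye" and "orientation" of the camera in the world. Camera axes: x right, y down, z forward; pixel columns grow to the right and rows downward; lengths in m; the calibration is good to about 2 mm. A picture is of the moment at which its call begins. There is no depth.
- ctrl.finish_job(): hands the job in, once; it reports no verdict.
The state is a dict: "t": time; "q": joint angles; "dq": joint speeds; "effort": joint torques, N m; "tool_pos": TCP position; "tool_rot": TCP orientation; "contact_force": force on the tool from outside, world axes, zero at the start; "wrist_torque": the same for the moment, N m; "opening": finger opening in m.
Only numpy, scipy, OpenCV 4.12 (cv2) and the standard library are available. Lean on these libraries where they do the work, as an engineer would, in place of code of your own. Each camera call takes 0.05 s, during which the arm holds its last target.

## Working session

There is one attempt and no reset: what is moved stays moved. The work goes in short steps, Python scripts to look and compute and a tool call to move; the robot and the scene stay as the last step left them, time stands still between calls to the robot, and variables do not carry over. Pictures are saved under pics/ and viewed, and the job is handed in when it is done.

Besides the shell and the picture viewer there is one more tool, called after "Emit:" by a JSON object that holds its "op" and its "data". step_arm: Moves the arm, as the interface text tells. Shift numbers are shares of 0.025 m and turn numbers shares of 0.1 rad, none past 1 either way. Its arguments: {"type":"object","properties":{"increments":{"type":"string"},"fingers":{"type":"number"},"newtons":{"type":"number"}},"required":["increments"]}

```bash
mkdir -p pics; ls; python3 - <<'E'
from station import ctrl
import cv2,pickle
o=ctrl.get_obs();print(o)
for n in("side","top"):
    d=ctrl.get_image(n);cv2.imwrite(f"pics/{n}0.png",d["pixels"][:,:,::-1]);pickle.dump(d,open(f"{n}0.pkl","wb"))
    print(n,{k:d[k] for k in d if k!="pixels"})
E
```

```text
pics
{'t': 0.0, 'q': array([ 1.21600866e+00,  5.33677128e-02,  1.61429691e+00,  5.25346590e-05,
        1.47601029e+00, -1.19030579e-01]), 'dq': array([-0.00068951, -0.00154219, -0.00071483, -0.00301445,  0.00045628,
        0.00192735]), 'effort': array([-1.38356147e-03, -3.93674541e+01, -3.70179033e+01, -2.47154003e-04,
        7.18211144e-03, -7.68696850e-06]), 'tool_pos': array([0.14577201, 0.60711945, 0.23005456]), 'tool_rot': array([ 2.46646601,  1.94411976, -0.00283292]), 'contact_force': array([-1.05335468, -0.94320082,  0.92137203]), 'wrist_torque': array([ 0.01328636, -0.00712306,  0.03304451]), 'opening': 0.08541197990763807}
side {'intrinsics': array([[419.74921529,   0.        , 321.03237001],
       [  0.        , 419.74921529, 200.00414706],
       [  0.        ,   0.        ,   1.        ]]), 'distortion': array([-0.02577061,  0.        ,  0.        ,  0.        ,  0.        ]), 'eye': array([0.23043061, 0.58726023, 0.93562005]), 'orientation': array([-0.75003751,  2.63364782, -1.07751486])}
top {'intrinsics': array([[394.42684021,   0.        , 328.99940723],
       [  0.        , 394.42684021, 194.75252253],
       [  0.        ,   0.        ,   1.        ]]), 'distortion': array([-0.07223941,  0.        ,  0.        ,  0.        ,  0.        ]), 'eye': array([ 0.44439419, -0.06272464,  1.08157177]), 'orientation': array([-2.15501305,  2.12982844, -0.19748024])}
```

View pics/side0.png

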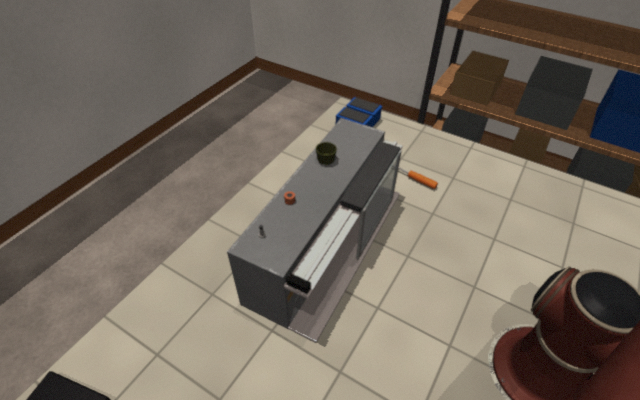

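View pics/top0.png

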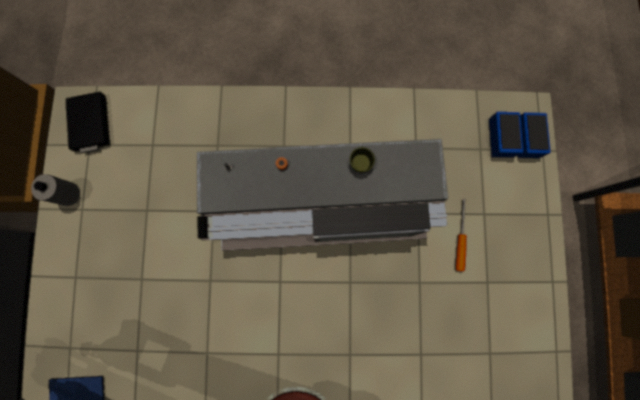

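```bash
python3 - <<'E'
import cv2
a=cv2.imread("pics/top0.png")[130:280,185:485];cv2.imwrite("pics/topz.png",cv2.resize(a,None,fx=2.66,fy=2.66,interpolation=2))
a=cv2.imread("pics/side0.png")[110:350,220:450];cv2.imwrite("pics/sidez.png",cv2.resize(a,None,fx=2.5,fy=2.5,interpolation=2))
E
```

```text
(no output)
```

View pics/topz.png

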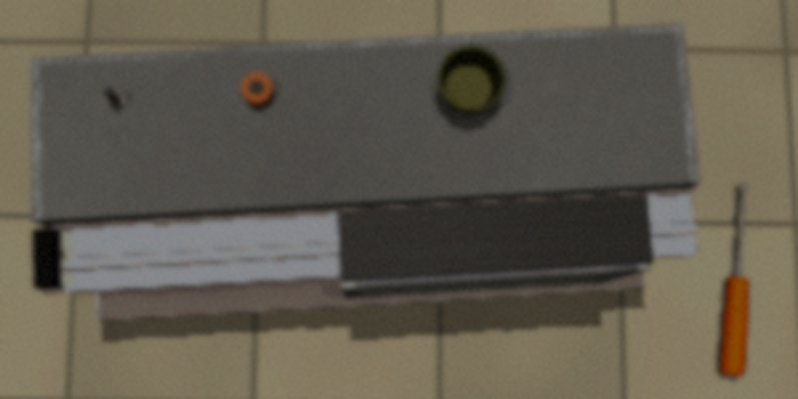

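View pics/sidez.png

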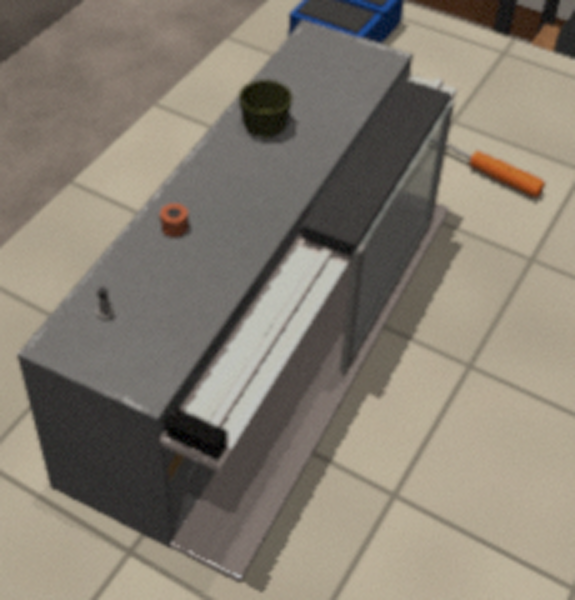

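```bash
cat > h.py <<'E'
import pickle,cv2,numpy as np
from scipy.spatial.transform import Rotation as R
D={n:pickle.load(open(f"{n}0.pkl","rb")) for n in("side","top")}
def ray(n,p):
    d=D[n];u=cv2.undistortPoints(np.array([[p]],float),d["intrinsics"],d["distortion"])[0,0]
    v=R.from_rotvec(d["orientation"]).apply([u[0],u[1],1]);return d["eye"],v/np.linalg.norm(v)
def onz(n,p,z):
    e,v=ray(n,p);return e+v*(z-e[2])/v[2]
def tri(ps,pt):
    A=0;b=0;L=[]
    for n,p in(("side",ps),("top",pt)):
        e,v=ray(n,p);M=np.eye(3)-np.outer(v,v);A=A+M;b=b+M@e;L.append((M,e))
    x=np.linalg.solve(A,b);return x,[np.linalg.norm(M@(x-e)) for M,e in L]
def proj(n,X):
    d=D[n];Rm=R.from_rotvec(d["orientation"]).as_matrix().T
    return cv2.projectPoints(np.atleast_2d(X).astype(float),cv2.Rodrigues(Rm)[0],-Rm@d["eye"],d["intrinsics"],d["distortion"])[0][:,0]
T=lambda x,y:(185+(x+.5)/2.66-.5,130+(y+.5)/2.66-.5)
S=lambda x,y:(220+(x+.5)/2.5-.5,110+(y+.5)/2.5-.5)
E
python3 - <<'E'
from h import *
np.set_printoptions(precision=4,suppress=True)
P={'backL':((22,355),(33,60)),'frontL':((163,412),(37,220)),'backR':((300,25),(682,27)),'frontR':((410,55),(696,184)),
'leadtop_front':((350,247),(341,280)),'leadtop_back':((305,237),(340,212)),'tail_front':((455,92),(651,264)),'driver':((506,173),(735,328)),'stoptopfront':((225,442),(60,288))}
for k,(s,t) in P.items(): print(k,*tri(S(*s),T(*t)))
for k in P: print(k,onz('top',T(*P[k][1]),.22),onz('side',S(*P[k][0]),.22))
E
```

```text
backL [0.682  0.2225 0.2175] [np.float64(0.0015924188620490725), np.float64(0.001592418862049153)]
frontL [0.5444 0.2087 0.2218] [np.float64(0.0014867000748679342), np.float64(0.0014867000748681242)]
backR [ 0.7253 -0.3364  0.2091] [np.float64(0.0011629308654772506), np.float64(0.0011629308654773768)]
frontR [ 0.584  -0.3401  0.2188] [np.float64(0.0004220734877512755), np.float64(0.0004220734877510645)]
leadtop_front [ 0.5019 -0.0422  0.2138] [np.float64(0.0016052368247884796), np.float64(0.0016052368247883864)]
leadtop_back [ 0.5555 -0.0417  0.1999] [np.float64(0.003408825155137758), np.float64(0.003408825155137794)]
tail_front [ 0.5135 -0.2991  0.223 ] [np.float64(0.0020944255385855486), np.float64(0.002094425538585689)]
driver [ 0.4686 -0.4415  0.0131] [np.float64(0.0006226787853962167), np.float64(0.000622678785396081)]
stoptopfront [0.492  0.1936 0.1997] [np.float64(0.0007901373497676049), np.float64(0.0007901373497675087)]
backL [0.6828 0.2224 0.22  ] [0.6787 0.2235 0.22  ]
frontL [0.546  0.2099 0.22  ] [0.5437 0.2073 0.22  ]
backR [ 0.7206 -0.3333  0.22  ] [ 0.719  -0.3224  0.22  ]
frontR [ 0.5834 -0.3398  0.22  ] [ 0.5838 -0.3384  0.22  ]
leadtop_front [ 0.5    -0.0429  0.22  ] [ 0.5011 -0.0364  0.22  ]
leadtop_back [ 0.5561 -0.0411  0.22  ] [ 0.5433 -0.0253  0.22  ]
tail_front [ 0.5158 -0.2993  0.22  ] [ 0.5127 -0.3036  0.22  ]
driver [ 0.4634 -0.3683  0.22  ] [ 0.4156 -0.2106  0.22  ]
stoptopfront [0.4902 0.1874 0.22  ] [0.4856 0.2046 0.22  ]
```

```bash
cat >> h.py <<'E'
np.set_printoptions(precision=4,suppress=True)
yaw=np.radians(4.0);C=np.array([.633,-.0602,0]);RC=R.from_euler('z',yaw)
def cab(p): return RC.apply(p)+C
def tocab(p): return RC.inv().apply(np.asarray(p)-C)
TR=np.array([-.105,.262,.198])   # track origin in cab
def trk(p): return cab(np.asarray(p)+TR)
def totrk(p): return tocab(p)-TR
def go(tp,zdes=None):
    from station import ctrl
    o=ctrl.get_obs();Q=R.from_rotvec(o["tool_rot"])
    # desired: z down, x along +-cab y
    best=None
    for s in(1,-1):
        x=RC.apply([0,s,0]);z=np.array([0,0,-1.]);y=np.cross(z,x);G=R.from_matrix(np.c_[x,y,z])
        r=(Q.inv()*G).as_rotvec()
        if best is None or np.linalg.norm(r)<np.linalg.norm(best):best=r
    print("t",o["t"],"trk tcp",totrk(o["tool_pos"]),"F",o["contact_force"],"open",o["opening"],"q",o["q"])
    print("rot units",best/.1,"shift units(tool now)",Q.inv().apply(trk(tp)-o["tool_pos"])/.025, "after rot", (Q*R.from_rotvec(best)).inv().apply(trk(tp)-o["tool_pos"])/.025)
E
python3 - <<'E'
from h import *
V={}
for n in D:
    im=D[n]["pixels"][:,:,::-1].copy();im=cv2.resize(im,None,fx=3,fy=3,interpolation=2)
    def ln(a,b,c):
        p,q=[tuple(int(round(3*v+1)) for v in proj(n,X)[0]) for X in(a,b)];cv2.line(im,p,q,c,1)
    c4=[cab(v) for v in[(-.07,-.28,.22),(-.07,.28,.22),(.07,.28,.22),(.07,-.28,.22)]]
    for i in range(4):ln(c4[i],c4[(i+1)%4],(0,255,0))
    ln(trk((0,0,0)),trk((0,-.542,0)),(0,0,255))
    for y in(-.234,-.494):
        f=[trk((x,y,z)) for x,z in((-.029,.002),(.029,.002),(.029,.022),(-.029,.022))]
        for i in range(4):ln(f[i],f[(i+1)%4],(255,0,255))
    f=[trk((x,0,z)) for x,z in((-.025,0),(.025,0),(.025,.022),(-.025,.022))]
    for i in range(4):ln(f[i],f[(i+1)%4],(0,255,255))
    if n=="top":cv2.imwrite("pics/ovt.png",im[400:780,560:1360])
    else:cv2.imwrite("pics/ovs.png",im[370:960,660:1260])
go((0,-.03,.1))
from station import ctrl
print(R.from_rotvec(ctrl.get_obs()["tool_rot"]).as_matrix())
E
```

```text
t 0.1 trk tcp [-0.3344  0.4377  0.0322] F [ 0.1132  0.0171 -0.5261] open 0.08553899598520609 q [ 1.216   0.0532  1.6142  0.      1.476  -0.119 ]
rot units [-0.005   0.0171 -3.0565] shift units(tool now) [-13.8216  18.3868  -2.6915] after rot [-18.7094  13.3776  -2.7116]
[[ 0.2337  0.9723 -0.0006]
 [ 0.9723 -0.2337 -0.0017]
 [-0.0018 -0.0002 -1.    ]]
```

View pics/ovt.png

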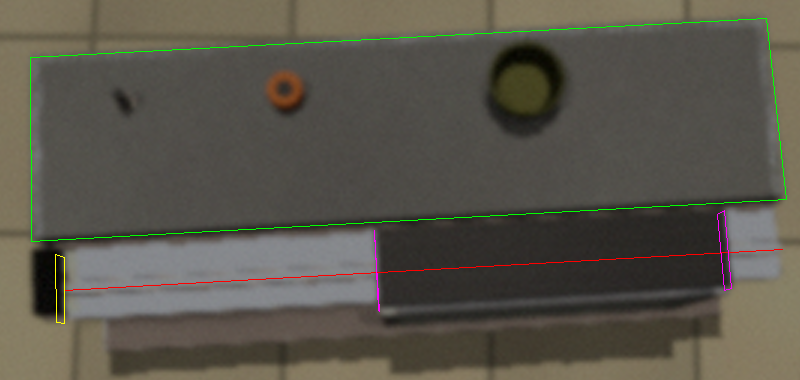

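View pics/ovs.png

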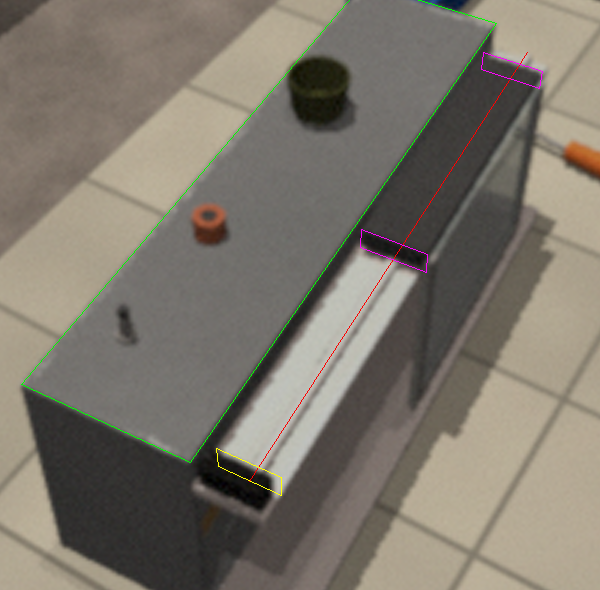

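```bash
python3 - <<'E'
from h import *
a=D["top"]["pixels"][195:250,190:330,::-1];b=D["side"]["pixels"][195:305,275:375,::-1]
a=np.clip(a*1.2,0,255).astype(np.uint8)
cv2.imwrite("pics/z1.png",cv2.resize(a,None,fx=5.7,fy=5.7,interpolation=2));cv2.imwrite("pics/z2.png",cv2.resize(b,None,fx=5,fy=5,interpolation=2))
E
```

```text
(no output)
```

View pics/z1.png

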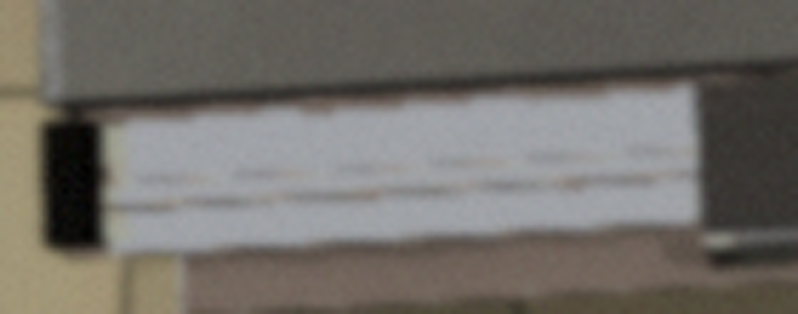

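View pics/z2.png

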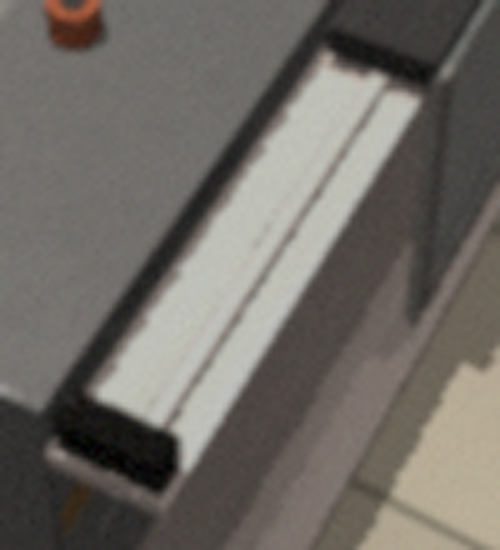

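```bash
python3 - <<'E'
from h import *
for x,y in((400,165),(400,187),(160,180),(160,203),(640,155),(640,174)):
    print(totrk(onz("top",(190+(x+.5)/5.7-.5,195+(y+.5)/5.7-.5),.198)))
Sz=lambda x,y:(275+x/5,195+y/5)
for p in((150,415),(168,418),(365,85),(380,88)):print('s',totrk(onz("side",Sz(*p),.198)))
print('stop',[totrk(onz("top",(190+x/5.7,195+y/5.7),.21)) for x,y in((100,125),(100,243),(45,125),(45,243))])
E
```

```text
[ 0.0073 -0.1174 -0.    ]
[-0.0014 -0.1171 -0.    ]
[ 0.0066 -0.0226 -0.    ]
[-0.0025 -0.0225 -0.    ]
[ 0.0059 -0.2119 -0.    ]
[-0.0016 -0.2116 -0.    ]
s [ 0.002  -0.0133  0.    ]
s [-0.0054 -0.0156  0.    ]
s [ 0.0022 -0.225   0.    ]
s [-0.005  -0.2266  0.    ]
stop [array([ 0.0272, -0.0034,  0.012 ]), array([-0.0187, -0.0029,  0.012 ]), array([0.0284, 0.0182, 0.012 ]), array([-0.0176,  0.0186,  0.012 ])]
```

Emit:
{"op": "step_arm", "data": {"increments": "0 0 -0.9 0 0 -1; 0 0 -0.9 0 0 -1; 0 0 -0.9 0 0 -1; -0.5 0.35 0 0 0 0; -0.9 0.65 0 0 0 0; -0.9 0.65 0 0 0 0; -0.9 0.65 0 0 0 0; -0.9 0.65 0 0 0 0; -0.9 0.65 0 0 0 0; -0.9 0.65 0 0 0 0; -0.9 0.65 0 0 0 0; -0.9 0.65 0 0 0 0", "fingers": -1, "newtons": 20}}

```text
t: 1.1
tool_pos: [0.2973, 0.4227, 0.2976]
tool_rot: [2.15, 2.29, -0.002]
contact_force: [0.5, 0.2, 0.4]
opening: -0.0001
```

```bash
python3 -c "
from h import *;go((0,-.03,.1))"
```

```text
t 1.1 trk tcp [-0.1962  0.2431  0.0996] F [0.4626 0.189  0.4342] open -5.4465440371053575e-05 q [ 0.8138 -0.239   1.7762 -0.0002  1.6058 -0.8201]
rot units [-0.0094  0.0113 -0.0672] shift units(tool now) [-10.8718   7.9211  -0.0111] after rot [-10.9248   7.8479  -0.0161]
```

Emit:
{"op": "step_arm", "data": {"increments": "-0.95 0.68 0 0 0 -0.06; -0.95 0.68 0 0 0 0; -0.95 0.68 0 0 0 0; -0.95 0.68 0 0 0 0; -0.95 0.68 0 0 0 0; -0.95 0.68 0 0 0 0; -0.95 0.68 0 0 0 0; -0.95 0.68 0 0 0 0; -0.95 0.68 0 0 0 0; -0.95 0.68 0 0 0 0; -0.95 0.68 0 0 0 0; -0.48 0.37 0 0 0 0"}}

```text
t: 2.1
tool_pos: [0.5125, 0.1628, 0.2975]
tool_rot: [-2.146, -2.294, 0.003]
contact_force: [-0.3, 0.8, -0.6]
opening: -0.0001
```

```bash
python3 -c "
from h import *;go((0,-.03,.008))
from station import ctrl
for n in('top','side'):cv2.imwrite(f'pics/{n}1.png',ctrl.get_image(n)['pixels'][:,:,::-1])
"
```

```text
t 2.1 trk tcp [ 0.0004 -0.0312  0.0995] F [-0.3254  0.7883 -0.6419] open -0.00012457491884503897 q [ 0.1696 -0.1865  1.7317 -0.001   1.598  -1.4678]
rot units [-0.0148  0.0111 -0.0325] shift units(tool now) [ 0.0501 -0.0089  3.6588] after rot [ 0.0461 -0.0141  3.6588]
```

View pics/side1.png

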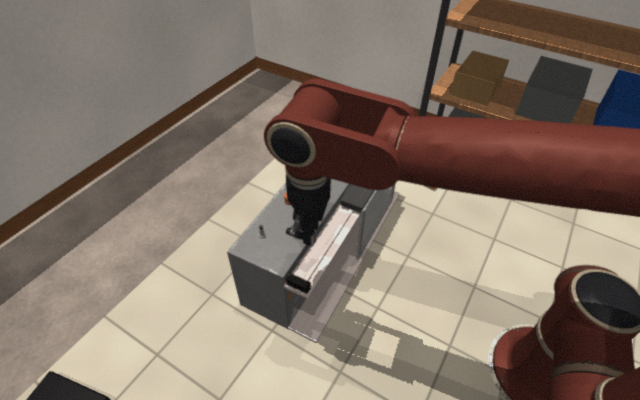

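View pics/top1.png

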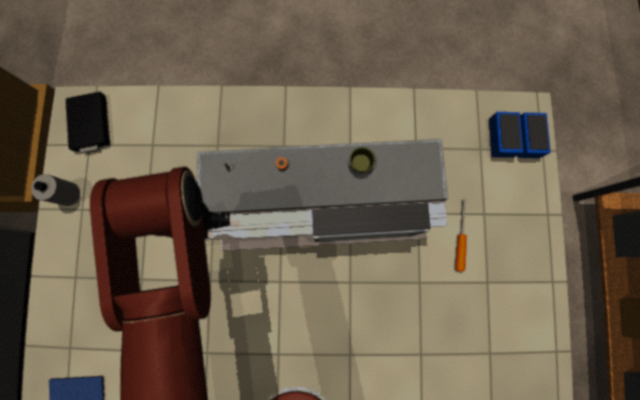

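Emit:
{"op": "step_arm", "data": {"increments": "0 0 0.6 0 0 -0.03; 0 0 0.6 0 0 0; 0 0 0.6 0 0 0; 0 0 0.5 0 0 0; 0 0 0.4 0 0 0; 0 0 0.4 0 0 0; 0 0 0.3 0 0 0; 0 0 0.3 0 0 0; 0 0 0 0 0 0; 0 0 0 0 0 0"}}

```text
t: 3.03
tool_pos: [0.5116, 0.1656, 0.2061]
tool_rot: [-2.138, -2.301, 0.0]
contact_force: [-0.2, 0.9, -0.3]
opening: 0.0002
```

```bash
python3 -c "
from h import *;go((0,-.211,.007))
from station import ctrl
for n in('top','side'):
  im=ctrl.get_image(n)['pixels'][:,:,::-1]
  im=im[130:280,185:485] if n=='top' else im[110:350,220:450]
  cv2.imwrite(f'pics/{n}2.png',cv2.resize(im,None,fx=2.5,fy=2.5,interpolation=2))
"
```

```text
t 3.0333 trk tcp [-0.0004 -0.0283  0.0081] F [-0.186   0.9174 -0.2934] open 0.00017007298545568356 q [ 0.1746 -0.14    1.8419  0.      1.4401 -1.4694]
rot units [-0.0039  0.      0.034 ] shift units(tool now) [-7.3092 -0.0091  0.0452] after rot [-7.3092  0.0158  0.0452]
```

View pics/side2.png

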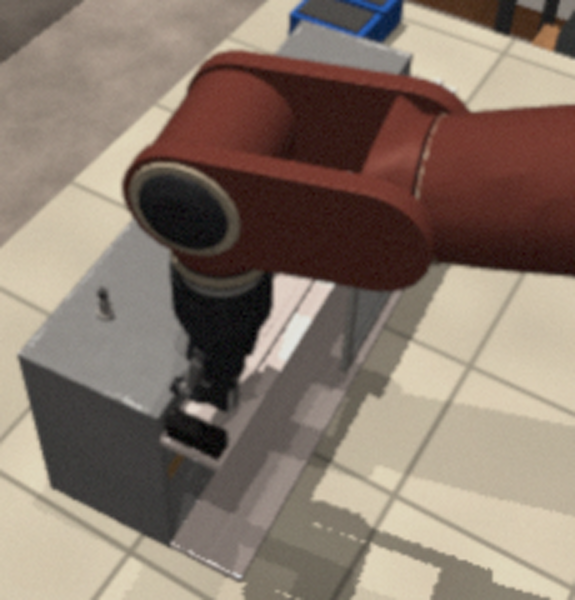

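View pics/top2.png

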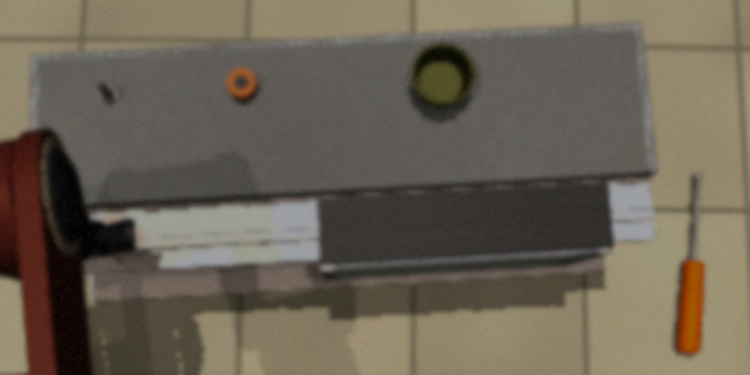

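Emit:
{"op": "step_arm", "data": {"increments": "-0.3 0 0.05 0 0 0; -0.3 0 0 0 0 0; -0.3 0 0 0 0 0; -0.3 0 0 0 0 0; -0.3 0 0 0 0 0; -0.3 0 0 0 0 0; -0.3 0 0 0 0 0; -0.3 0 0 0 0 0; -0.3 0 0 0 0 0; -0.3 0 0 0 0 0; -0.3 0 0 0 0 0; -0.3 0 0 0 0 0"}}

```text
t: 4.13
tool_pos: [0.5182, 0.0751, 0.205]
tool_rot: [2.139, 2.301, -0.0]
contact_force: [-0.1, -0.2, 0.6]
opening: -0.0003
```

```bash
python3 -c "
from h import *;go((0,-.211,.007))"
```

```text
t 4.1333 trk tcp [-0.0001 -0.1191  0.007 ] F [-0.0792 -0.189   0.6458] open -0.00032486780728928095 q [ 0.0017 -0.1748  1.8746 -0.      1.4418 -1.6423]
rot units [-0.0003  0.0003  0.0337] shift units(tool now) [-3.6771 -0.0103  0.0015] after rot [-3.6772  0.0021  0.0014]
```

Emit:
{"op": "step_arm", "data": {"increments": "-0.3 0 0 0 0 0; -0.3 0 0 0 0 0; -0.3 0 0 0 0 0; -0.3 0 0 0 0 0; -0.3 0 0 0 0 0; -0.3 0 0 0 0 0; -0.3 0 0 0 0 0; -0.3 0 0 0 0 0; -0.3 0 0 0 0 0; -0.3 0 0 0 0 0; -0.3 0 0 0 0 0; -0.2 0 0 0 0 0"}}

```text
t: 5.13
tool_pos: [0.5247, -0.0124, 0.2051]
tool_rot: [2.139, 2.301, -0.0]
contact_force: [-0.2, -0.3, 0.1]
opening: -0.0001
```

```bash
python3 -c "
from h import *;go((0,-.211,.007))
from station import ctrl
for n in('top','side'):
  im=ctrl.get_image(n)['pixels'][:,:,::-1]
  im=im[130:280,185:485] if n=='top' else im[110:350,220:450]
  cv2.imwrite(f'pics/{n}3.png',cv2.resize(im,None,fx=2.5,fy=2.5,interpolation=2))
"
```

```text
t 5.1333 trk tcp [ 0.0003 -0.2067  0.0071] F [-0.2323 -0.3388  0.0595] open -0.00013808287659904553 q [-0.1653 -0.1719  1.872  -0.0001  1.4414 -1.809 ]
rot units [0.0001 0.0014 0.0303] shift units(tool now) [-0.1711 -0.0115  0.0022] after rot [-0.1711 -0.011   0.0022]
```

View pics/side3.png

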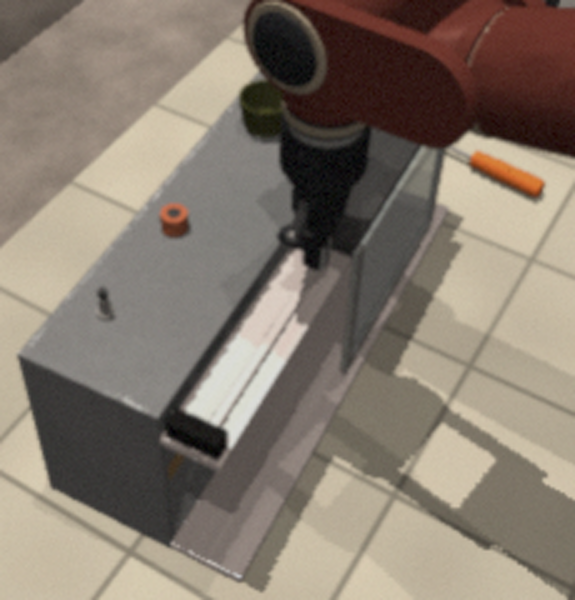

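View pics/top3.png

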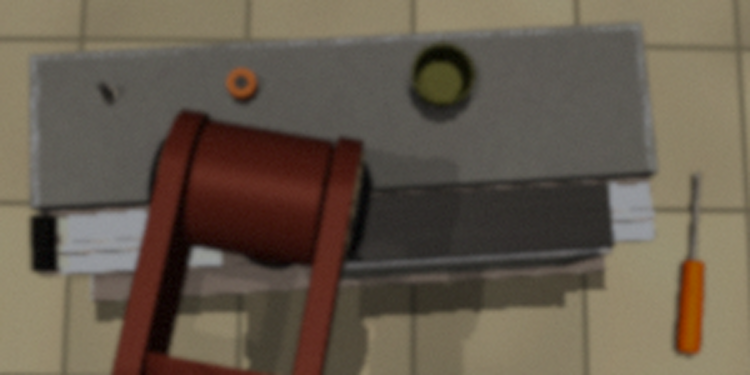

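Emit:
{"op": "step_arm", "data": {"increments": "-0.12 0 0 0 0 0; 0 0 0 0 0 0; 0 0 -0.5 0 0 0; 0 0 -0.8 0 0 0; 0 0 -0.9 0 0 0; 0 0 -0.9 0 0 0; 0 0 -0.5 0 0 0; -0.5 0 0 0 0 0; -0.8 0 0 0 0 0; -0.8 0 0 0 0 0; -0.8 0 0 0 0 0; -0.8 0 0 0 0 0"}}

```text
t: 6.23
tool_pos: [0.531, -0.1081, 0.2936]
tool_rot: [-2.137, -2.3, 0.002]
contact_force: [0.1, 0.7, -0.1]
opening: 0.0
```

Emit:
{"op": "step_arm", "data": {"increments": "-0.8 0 0 0 0 0; -0.8 0 0 0 0 0; -0.8 0 0 0 0 0; -0.8 0 0 0 0 0; -0.8 0 0 0 0 0; -0.8 0 0 0 0 0; -0.8 0 0 0 0 0; -0.8 0 0 0 0 0; -0.8 0 0 0 0 0; -0.8 0 0 0 0 0; -0.6 0 0 0 0 0; 0 0 0 0 0 0"}}

```text
t: 7.23
tool_pos: [0.5464, -0.3239, 0.2932]
tool_rot: [-2.141, -2.297, 0.002]
contact_force: [0.4, 0.4, 0.5]
opening: -0.0001
```

```bash
python3 -c "
from h import *;go((0,-.526,.007))
from station import ctrl
for n in('top','side'):
  im=ctrl.get_image(n)['pixels'][:,:,::-1]
  im=im[130:280,185:485] if n=='top' else im[110:350,220:450]
  cv2.imwrite(f'pics/{n}4.png',cv2.resize(im,None,fx=2.5,fy=2.5,interpolation=2))
"
```

```text
t 7.2333 trk tcp [ 0.0002 -0.519   0.0952] F [0.3897 0.4162 0.4942] open -7.262040257193418e-05 q [-0.6517  0.0489  1.5144 -0.001   1.5803 -2.2929]
rot units [-0.022  -0.0064  0.0053] shift units(tool now) [-0.2824 -0.0015  3.5296] after rot [-0.2802 -0.0091  3.5298]
```

View pics/side4.png

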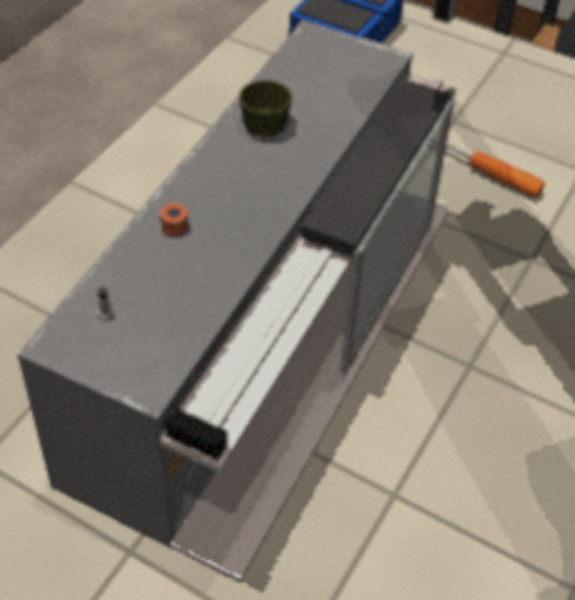

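View pics/top4.png

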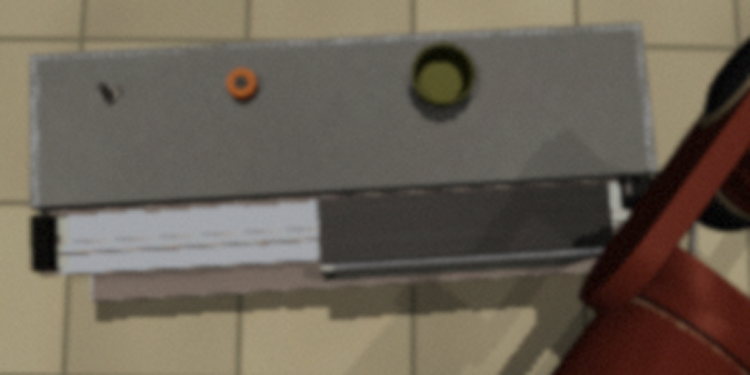

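Emit:
{"op": "step_arm", "data": {"increments": "-0.35 0 0.4 0 0 0; 0 0 0.6 0 0 0; 0 0 0.6 0 0 0; 0 0 0.6 0 0 0; 0 0 0.5 0 0 0; 0 0 0.4 0 0 0; 0 0 0.2 0 0 0; 0 0 0.2 0 0 0; 0 0 0 0 0 0; 0 0 0 0 0 0"}}

```text
t: 8.17
tool_pos: [0.5482, -0.33, 0.208]
tool_rot: [2.138, 2.301, 0.0]
contact_force: [-0.3, 0.2, -0.2]
opening: -0.0002
```

```bash
python3 -c "
from h import *;go((0,-.276,.007))"
```

```text
t 8.1667 trk tcp [ 0.0016 -0.5252  0.01  ] F [-0.2554  0.2473 -0.1734] open -0.00019517608620290314 q [-0.6581  0.1015  1.6006 -0.      1.4388 -2.3021]
rot units [0.0048 0.0047 0.0346] shift units(tool now) [ 9.9685 -0.0279  0.1141] after rot [ 9.9683 -0.0623  0.1188]
```

Emit:
{"op": "step_arm", "data": {"increments": "0.1 -0.05 0.1 0 0 0.03; 0.1 0 0 0 0 0; 0.1 0 0 0 0 0; 0.1 0 0 0 0 0; 0.1 0 0 0 0 0; 0.1 0 0 0 0 0; 0.1 0 0 0 0 0; 0.15 0 0 0 0 0; 0.2 0 0 0 0 0; 0.2 0 0 0 0 0; 0.2 0 0 0 0 0; 0.2 0 0 0 0 0"}}

```text
t: 9.17
tool_pos: [0.5439, -0.2883, 0.2052]
tool_rot: [2.142, 2.298, 0.0]
contact_force: [0.8, -2.0, 1.2]
opening: 0.0001
```

```bash
python3 -c "
from h import *;go((0,-.276,.007))
from station import ctrl
for n in('top','side'):
  im=ctrl.get_image(n)['pixels'][:,:,::-1]
  im=im[130:280,185:485] if n=='top' else im[110:350,220:450]
  cv2.imwrite(f'pics/{n}5.png',cv2.resize(im,None,fx=2.5,fy=2.5,interpolation=2))
"
```

```text
t 9.1667 trk tcp [ 0.0002 -0.4834  0.0072] F [ 0.8299 -2.0484  1.2348] open 8.875129353407036e-05 q [-0.6083  0.0473  1.6623 -0.      1.4315 -2.2494]
rot units [0.0039 0.0032 0.0043] shift units(tool now) [ 8.2948 -0.0034  0.0074] after rot [ 8.2948 -0.007   0.01  ]
```

View pics/side5.png

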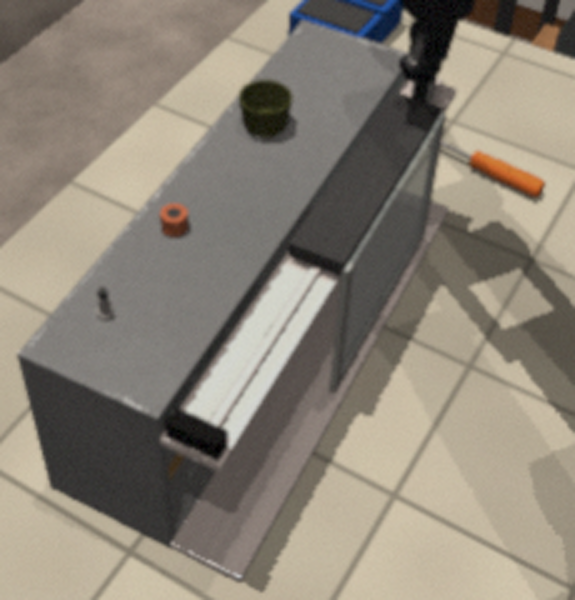

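Door is moving with the fingers (about 2 N). Continue.

Emit:
{"op": "step_arm", "data": {"increments": "0.25 0 0 0 0 0; 0.25 0 0 0 0 0; 0.25 0 0 0 0 0; 0.25 0 0 0 0 0; 0.25 0 0 0 0 0; 0.25 0 0 0 0 0; 0.25 0 0 0 0 0; 0.25 0 0 0 0 0; 0.25 0 0 0 0 0; 0.25 0 0 0 0 0; 0.25 0 0 0 0 0; 0.25 0 0 0 0 0"}}

```text
t: 10.27
tool_pos: [0.5385, -0.2133, 0.205]
tool_rot: [-2.142, -2.298, 0.0]
contact_force: [0.2, -2.0, -0.6]
opening: -0.0002
```

Emit:
{"op": "step_arm", "data": {"increments": "0.25 0 0 0 0 0; 0.25 0 0 0 0 0; 0.25 0 0 0 0 0; 0.25 0 0 0 0 0; 0.25 0 0 0 0 0; 0.25 0 0 0 0 0; 0.25 0 0 0 0 0; 0.25 0 0 0 0 0; 0.25 0 0 0 0 0; 0.25 0 0 0 0 0; 0.25 0 0 0 0 0; 0.25 0 0 0 0 0"}}

```text
t: 11.27
tool_pos: [0.5333, -0.1385, 0.2051]
tool_rot: [2.142, 2.298, 0.0]
contact_force: [1.7, -1.8, -1.7]
opening: 0.0
```

```bash
python3 -c "
from h import *;go((0,-.276,.007))
from station import ctrl
for n in('top','side'):
  im=ctrl.get_image(n)['pixels'][:,:,::-1]
  im=im[130:280,185:485] if n=='top' else im[110:350,220:450]
  cv2.imwrite(f'pics/{n}6.png',cv2.resize(im,None,fx=2.5,fy=2.5,interpolation=2))
"
```

```text
t 11.2667 trk tcp [ 0.     -0.3332  0.0071] F [ 1.7238 -1.7747 -1.6729] open 4.313484183389558e-05 q [-0.3893 -0.1067  1.8133  0.      1.4349 -2.0303]
rot units [ 0.0007 -0.0001  0.0038] shift units(tool now) [ 2.2875 -0.0006  0.003 ] after rot [ 2.2875 -0.0014  0.003 ]
```

View pics/side6.png

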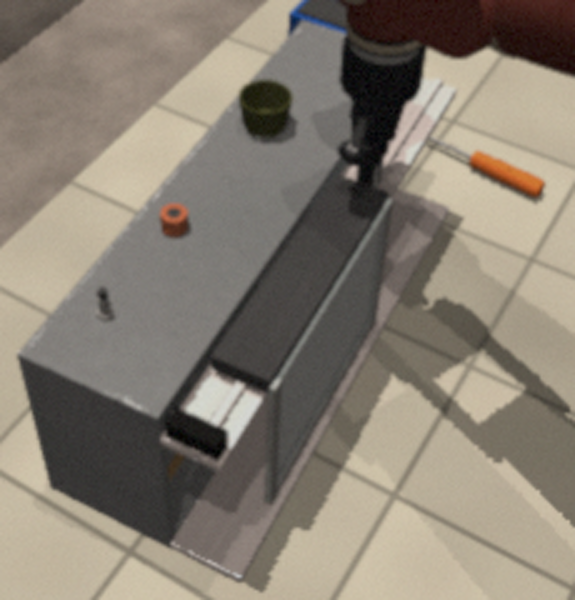

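Emit:
{"op": "step_arm", "data": {"increments": "0.2 0 0 0 0 0; 0.2 0 0 0 0 0; 0.2 0 0 0 0 0; 0.2 0 0 0 0 0; 0.2 0 0 0 0 0; 0.2 0 0 0 0 0; 0.15 0 0 0 0 0; 0.1 0 0 0 0 0; 0.1 0 0 0 0 0; 0.1 0 0 0 0 0; 0.1 0 0 0 0 0; 0.1 0 0 0 0 0"}}

```text
t: 12.37
tool_pos: [0.5301, -0.0929, 0.2052]
tool_rot: [2.142, 2.298, 0.0]
contact_force: [0.3, -2.5, 2.0]
opening: 0.0003
```

Emit:
{"op": "step_arm", "data": {"increments": "0.06 0 0 0 0 0; 0.06 0 0 0 0 0; 0.06 0 0 0 0 0; 0.06 0 0 0 0 0; 0.06 0 0 0 0 0"}}

```text
t: 12.78
tool_pos: [0.5296, -0.0855, 0.2051]
tool_rot: [2.142, 2.298, 0.0]
contact_force: [1.6, -0.6, 0.6]
opening: 0.0001
```

```bash
python3 -c "
from h import *;go((0,-.276,.007))
from station import ctrl
for n in('side',):
  im=ctrl.get_image(n)['pixels'][:,:,::-1]
  im=im[130:280,185:485] if n=='top' else im[110:350,220:450]
  cv2.imwrite(f'pics/{n}7.png',cv2.resize(im,None,fx=2.5,fy=2.5,interpolation=2))
"
```

```text
t 12.7833 trk tcp [ 0.0001 -0.28    0.0071] F [ 1.5568 -0.5954  0.5599] open 0.0001384357454224495 q [-0.2988 -0.1429  1.8462  0.      1.438  -1.9396]
rot units [0.0027 0.0008 0.0022] shift units(tool now) [ 0.1603 -0.0028  0.0045] after rot [ 0.1603 -0.0028  0.0045]
```

View pics/side7.png

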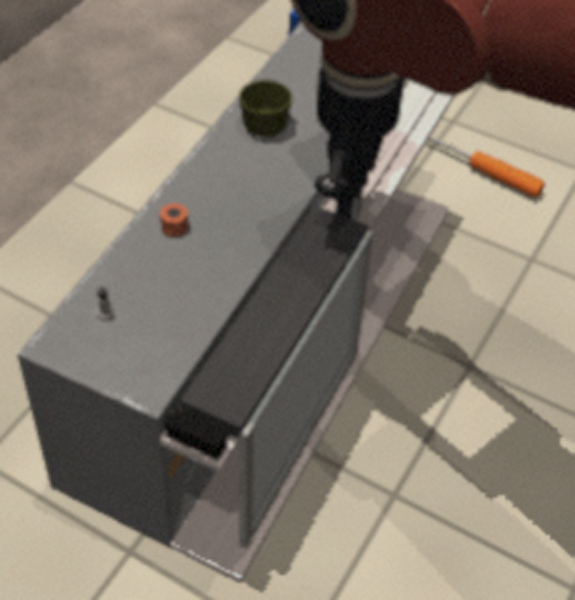

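Emit:
{"op": "step_arm", "data": {"increments": "0.04 0 0 0 0 0; 0.04 0 0 0 0 0; 0.04 0 0 0 0 0; 0 0 0 0 0 0"}}

```text
t: 13.17
tool_pos: [0.5293, -0.0823, 0.205]
tool_rot: [-2.142, -2.298, -0.0]
contact_force: [-0.6, -1.6, 1.3]
opening: 0.0002
```

Emit:
{"op": "step_arm", "data": {"increments": "0.04 0 0 0 0 0; 0.04 0 0 0 0 0; 0 0 0 0 0 0"}}

```text
t: 13.42
tool_pos: [0.5291, -0.0807, 0.205]
tool_rot: [2.142, 2.298, -0.001]
contact_force: [1.0, -1.9, 0.9]
opening: 0.0
```

Emit:
{"op": "step_arm", "data": {"increments": "0.04 0 0 0 0 0; 0.04 0 0 0 0 0; 0 0 0 0 0 0"}}

```text
t: 13.67
tool_pos: [0.5291, -0.0805, 0.2051]
tool_rot: [2.14, 2.295, -0.005]
contact_force: [1.0, -9.0, -0.6]
opening: -0.0002
```

Emit:
{"op": "step_arm", "data": {"increments": "0.03 0 0 0 0 0; 0 0 0 0 0 0; 0 0 0 0 0 0; 0 0 0 0 0 0; 0 0 0 0 0 0"}}

```text
t: 14.08
tool_pos: [0.5291, -0.0805, 0.2051]
tool_rot: [2.14, 2.294, -0.006]
contact_force: [0.5, -10.9, -0.8]
opening: -0.0001
```

```bash
python3 -c "
from h import *;go((0,-.276,.007))"
```

```text
t 14.0833 trk tcp [-0.     -0.275   0.0071] F [  0.5344 -10.855   -0.8152] open -5.744108438332356e-05 q [-0.2871 -0.1467  1.8497 -0.0056  1.4364 -1.9262]
rot units [ 0.0015  0.0602 -0.007 ] shift units(tool now) [-0.0408  0.0016  0.0035] after rot [-0.0408  0.0016  0.0032]
```

Solidly against the stop (TCP no longer advances, 11 N). Back off and lift away.

Emit:
{"op": "step_arm", "data": {"increments": "-0.1 0 0 0 0 0; -0.2 0 0 0 0 0; -0.3 0 0 0 0 0; -0.4 0 0 0 0 0; 0 0 -0.4 0 0 0; 0 0 -0.7 0 0 0; 0 0 -0.8 0 0 0; 0 0 -0.8 0 0 0; 0 0 -0.8 0 0 0; 0 0 -0.8 0 0 0; 0 0 -0.4 0 0 0; 0 0 0 0 0 0"}}

```text
t: 15.08
tool_pos: [0.5319, -0.1032, 0.3265]
tool_rot: [2.139, 2.294, 0.004]
contact_force: [0.6, -0.1, 0.3]
opening: -0.0001
```

Emit:
{"op": "step_arm", "data": {"increments": "-0.4 -0.3 -0.4 0 0 0; -0.6 -0.5 -0.4 0 0 0; -0.6 -0.5 0 0 0 0; -0.6 -0.5 0 0 0 0; -0.6 -0.5 0 0 0 0; -0.6 -0.5 0 0 0 0; -0.6 -0.5 0 0 0 0; -0.6 -0.5 0 0 0 0; -0.6 -0.5 0 0 0 0; -0.3 -0.2 0 0 0 0; 0 0 0 0 0 0; 0 0 0 0 0 0"}}

```text
t: 16.08
tool_pos: [0.4278, -0.2479, 0.3419]
tool_rot: [-2.142, -2.296, -0.001]
contact_force: [1.1, 0.1, 0.7]
opening: 0.0003
```

```bash
python3 -c "
from h import *;go((0,-.276,.007))
from station import ctrl
for n in('top','side'):
  im=ctrl.get_image(n)['pixels'][:,:,::-1]
  im=im[130:280,185:485] if n=='top' else im[110:350,220:450]
  cv2.imwrite(f'pics/{n}8.png',cv2.resize(im,None,fx=2.5,fy=2.5,interpolation=2))
"
```

```text
t 16.0833 trk tcp [-0.1128 -0.4349  0.1439] F [1.0638 0.1411 0.7176] open 0.0002556096128453461 q [-0.6761 -0.3042  1.7574  0.0005  1.6898 -2.3159]
rot units [-0.0068 -0.0132 -0.007 ] shift units(tool now) [6.3521 4.5109 5.4795] after rot [6.3562 4.5116 5.4742]
```

View pics/side8.png

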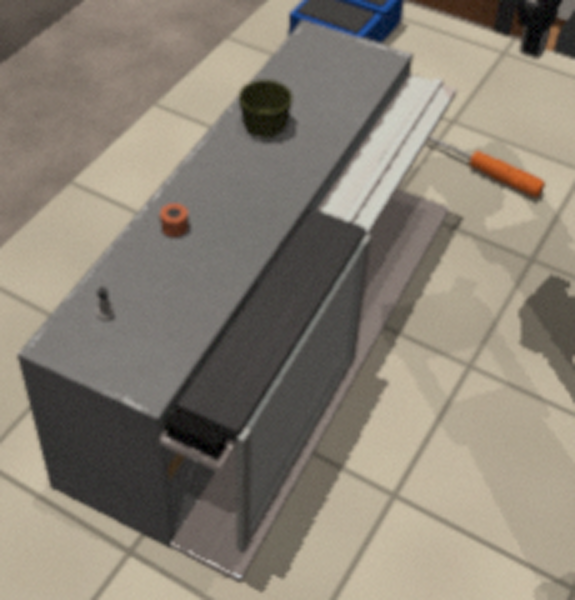

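View pics/top8.png

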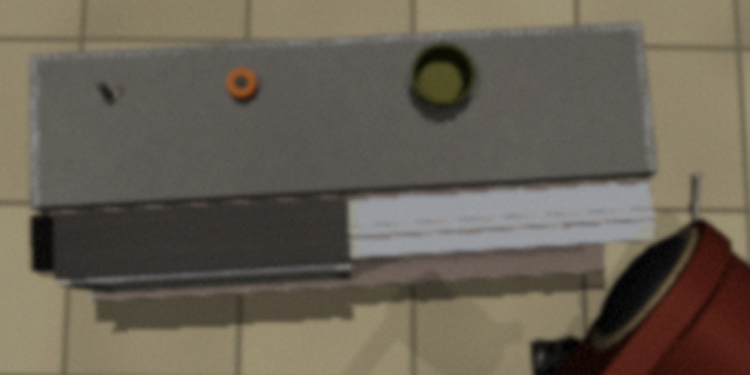

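```bash
python3 -c "
from h import *
print(totrk(onz('top',(185+349/2.5,130+230/2.5),.22)))
from station import ctrl
print(np.abs(ctrl.get_obs()['dq']).max());print(ctrl.finish_job())"
```

```text
[ 0.0003 -0.2625  0.022 ]
0.011079811650177336
the job is handed in; nothing more can be done
None
```

I checked the track and pushed the door shut against the stop. The job is handed in; no verdict was reported.

- **Track pass:** With the fingers shut and narrow across the rail, I ran the tips about 7–8 mm above the crest. The pass went from about 28 mm from the stop to about 24 mm short of the door. The force readings stayed near zero, so the fingertips met nothing.
- **Shutting the door:** I pushed the end of the door's head at no more than 75 mm/s, with about 2 N of force, and slowed down near the stop. There the tool stopped advancing and the force rose to 11 N. I then backed off and lifted clear.
- **Last checks:** The final pictures show the head against the stop. Its far end measures -262.5 mm from the stop, against -262 mm expected when shut. By eye, the washers, pin, cup and screwdriver look where they were in the first pictures, though I did not measure them. The tool is well clear, and the force readings are at noise level (about 1 N).
- **Disagreement:** The two camera views placed the rail's centre line about 4 mm apart across the rail (+2.5 mm and -1.5 mm). That is well inside the ±15 mm allowed, so I aimed between them.

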